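# Find the full chocolate tin

## Task

The tray with the three tins of drinking-chocolate tablets stands under the counter shelf: draw it straight out between the shelf's legs until all three tins are clear of the board, keeping the tins upright. Then lift the tins off the tray one at a time to feel which is heaviest, stand the lighter ones back on the tray, and hold up the heaviest, upright, with its bottom higher than the lids of the other two. Finish holding it there in the gripper, with the other two standing on the tray, and leave the candlestick, decanter, plates and coasters alone.

Things in the scene. Friction and masses are not known exactly. Their poses are not given: they have to be found in the camera images.
- shelf: fixed counter shelf, open in front and behind: dark wooden board 150 mm deep (its x), 470 mm wide (its y), 18 mm thick, underside 165 mm above the counter, on two black steel hoop legs at y = +-220 mm, 430 mm apart inside. Origin on the counter under the board's centre, -x towards its front; board's front edge at x = -75 mm, rear edge at +75 mm
- tray: loose wooden tray, 280 mm deep (its x), 360 mm wide (its y), 0.75 kg, flat on the counter; origin at the centre of its underside. Floor 8 mm thick, walls 10 mm thick, 30 mm high. Starts pushed in under the shelf, roughly square to it, 20 to 50 mm free to each leg; the tins' centres are then 30 to 80 mm behind the board's front edge. Loaded, it slides with about 5 to 20 N
- tray_handle (a point): centre of the grip bar of the tray's front handle (tray frame x = -135 mm, z = 57 mm): level wooden bar along the tray's y, 10 mm thick in x, 100 mm long, 50 to 64 mm above the counter, over a hand slot 20 mm high. It stands 80 to 120 mm in front of the board; pinch it from above, fingers closing along the tray's x. The tins stand 110 mm or more behind it
- tin_left: left one of three (on the tray's +y side, left as the robot sees it), all alike outside: plain steel tin, lid pressed shut, a cylinder 60 mm in diameter (61 at the lid's skirt, the top 18 mm) and 112 mm high; origin at the centre of its underside, z up its axis. Stands on the tray's floor, 20 mm behind the tray's origin, 105 mm from its neighbour, each up to 8 mm off
- tin_middle: middle one of three: like tin_left outside, same size and origin, 105 mm to its right. Hidden inside is a snug pile of tablets: one tin is full, two part used, which is which changes. The heaviest is at least 140 g (1.4 N) heavier than the next; none over 0.5 kg
- tin_right: right one of three (tray's -y side): like tin_left outside, same size and origin, 210 mm to its right. Hidden inside is a snug pile of tablets: one tin is full, two part used, which is which changes. The heaviest is at least 140 g (1.4 N) heavier than the next; none over 0.5 kg
- decanter: clear glass decanter, 132 mm in diameter at the foot, 170 mm high, on the counter to the right of the tray; origin at the centre of its underside. Bystander, not to be knocked.
- plates: stack of five white plates, 124 mm in diameter, 40 mm high, on top of the shelf board; origin at the centre of its underside. Bystander, not to be knocked.
- candlestick: brass candlestick, foot 72 mm in diameter, 120 mm high, on the counter to the left of the tray; origin at the centre of its underside. Bystander, not to be knocked.
- coasters: round steel holder with a stack of cork coasters, 100 mm in diameter, 30 mm high, on top of the shelf board; origin at the centre of its underside. Bystander, not to be knocked.

How it is judged (in metres and radians):
On the way, in this order (a step that is already met when the one before it is completed fails the run):
1. the tray is drawn out until all three tins, standing upright on it, are wholly out from under the shelf board (x of each of tin_left, tin_middle, tin_right in the frame of shelf below -0.107 m and angle between each of tin_left, tin_middle, tin_right's own z axis and vertical below 0.1 rad), for 0.2 s.
2. for comparison, one of the lighter tins is lifted at least 6 mm clear of the tray while the heaviest and the other stand on it (((z of tin_left in the frame of tray above 0.014 m and contact force between tin_left and the fingers above 2 N and contact force between tin_left and tray below 0.1 N and contact force between any of tin_middle, tin_right and tray above 3.3 N and z of tin_middle in the frame of tray between 0.004 and 0.013 m and angle between each of tin_middle, tin_right's own z axis and vertical below 0.1 rad and contact force between each of tin_middle, tin_right and the fingers below 0.1 N and z of tin_right in the frame of tray between 0.004 and 0.013 m) or (z of tin_middle in the frame of tray above 0.014 m and contact force between tin_middle and the fingers above 2 N and contact force between tin_middle and tray below 0.1 N and contact force between any of tin_left, tin_right and tray above 3.3 N and z of tin_left in the frame of tray between 0.004 and 0.013 m and angle between each of tin_left, tin_right's own z axis and vertical below 0.1 rad and contact force between each of tin_left, tin_right and the fingers below 0.1 N and z of tin_right in the frame of tray between 0.004 and 0.013 m) or (z of tin_right in the frame of tray above 0.014 m and contact force between tin_right and the fingers above 2 N and contact force between tin_right and tray below 0.1 N and contact force between any of tin_left, tin_middle and tray above 3.3 N and z of tin_left in the frame of tray between 0.004 and 0.013 m and angle between each of tin_left, tin_middle's own z axis and vertical below 0.1 rad and contact force between each of tin_left, tin_middle and the fingers below 0.1 N and z of tin_middle in the frame of tray between 0.004 and 0.013 m))), for 0.2 s.
At the end, for the whole second after the job is handed in: one tin held in the fingers, still, within 0.3 rad of upright, underside over 120 mm above the counter, touching neither tray, shelf nor tins; the other two stand upright on the tray, free of the fingers, each pressing on it with under 3.3 N (so the heaviest is the one held) (((height (world z) of tin_left above 0.12 m and angle between tin_left's own z axis and vertical below 0.3 rad and linear speed of tin_left below 0.05 m/s and contact force between tin_left and the fingers above 2 N and contact force between tin_left and tin_middle below 0.1 N and contact force between tin_left and tin_right below 0.1 N and contact force between tin_left and tray below 0.1 N and contact force between tin_left and shelf below 0.1 N and z of tin_middle in the frame of tray between 0.004 and 0.013 m and angle between each of tin_middle, tin_right's own z axis and vertical below 0.1 rad and contact force between each of tin_middle, tin_right and the fingers below 0.1 N and contact force between tin_middle and tray between 0.8 and 3.3 N and z of tin_right in the frame of tray between 0.004 and 0.013 m and contact force between tin_right and tray between 0.8 and 3.3 N) or (height (world z) of tin_middle above 0.12 m and angle between tin_middle's own z axis and vertical below 0.3 rad and linear speed of tin_middle below 0.05 m/s and contact force between tin_middle and the fingers above 2 N and contact force between tin_middle and tin_left below 0.1 N and contact force between tin_middle and tin_right below 0.1 N and contact force between tin_middle and tray below 0.1 N and contact force between tin_middle and shelf below 0.1 N and z of tin_left in the frame of tray between 0.004 and 0.013 m and angle between each of tin_left, tin_right's own z axis and vertical below 0.1 rad and contact force between each of tin_left, tin_right and the fingers below 0.1 N and contact force between tin_left and tray between 0.8 and 3.3 N and z of tin_right in the frame of tray between 0.004 and 0.013 m and contact force between tin_right and tray between 0.8 and 3.3 N) or (height (world z) of tin_right above 0.12 m and angle between tin_right's own z axis and vertical below 0.3 rad and linear speed of tin_right below 0.05 m/s and contact force between tin_right and the fingers above 2 N and contact force between tin_right and tin_left below 0.1 N and contact force between tin_right and tin_middle below 0.1 N and contact force between tin_right and tray below 0.1 N and contact force between tin_right and shelf below 0.1 N and z of tin_left in the frame of tray between 0.004 and 0.013 m and angle between each of tin_left, tin_middle's own z axis and vertical below 0.1 rad and contact force between each of tin_left, tin_middle and the fingers below 0.1 N and contact force between tin_left and tray between 0.8 and 3.3 N and z of tin_middle in the frame of tray between 0.004 and 0.013 m and contact force between tin_middle and tray between 0.8 and 3.3 N))); the arm keeps its last pose, push and grip.
It fails at once if a tin tips over (angle between any of tin_left, tin_middle, tin_right's own z axis and vertical above 0.6 rad).
It fails at once if the tray is driven hard against the shelf (over 20 N) (contact force between tray and shelf above 20 N).
It fails at once if the candlestick, decanter, plates or coasters is shifted by more than 30 mm or knocked over (distance of any of candlestick, decanter, plates, coasters from where it was at the start of the episode above 0.03 m or angle between any of candlestick, decanter, plates, coasters's own z axis and vertical above 0.3 rad).
It also fails if it takes over 72 s, if anything falls off the work surface, if the arm or the gripper's body presses on something with over 40 N, if the wrist force passes 120 N, or if a joint passes its speed limit or range.

## Robot

A 7-joint arm with a two-finger parallel gripper is mounted at the origin on the work surface. World frame = base frame: x ahead of the robot, y to its left, z up, the work surface at z = 0. Lengths are in mm, angles in rad, forces in N, time in s.
With the tool pointing down it reaches from about 400 to 875 mm from the base axis. Payload 4.4 kg.
Tool frame: the origin (TCP) lies at the very end of the fingers, on their centre line; the grasp point (between the pads) lies 19 mm behind it; z points along the fingers, y is the direction in which the jaws open and shut (so a half turn about z gives the same grasp; the last joint's range is limited). The gripper opens to 85 mm and grips with 20 to 120 N. Pads are 22 mm wide; open, the fingers measure 114 mm over their backs; the gripper's body (76 mm by 85 mm) begins 54 mm behind the grasp point. The pads swing forward as they close: fully open they stand 13 mm farther back than shut.
Start: joints at [1.083, 0.628, 0.038, 1.517, -0.027, 0.996, -0.02], TCP at [266.14, -593.032, 231.313] pointing down, gripper open.
Joint ranges: [-3.06, 3.06], [-0.37, 2.12], [-1.25, 1.32], [0.18, 2.47], [-1.1, 4.24], [0.23, 1.98], [-2.94, 2.94]. Speed limits (rad/s): [2.57, 2.57, 3.14, 3.14, 3.14, 3.14, 3.14].

## Interface

Orientations are given as [roll, pitch, yaw] about the fixed x, y, z axes, in that order (R = Rz(yaw) Ry(pitch) Rx(roll)).
In Python, from cell import ctrl, eyes gives the robot as it stands.
- The arm moves only by the tool move_arm, never from a script. Its argument "increments" is a list of rows, each a list of 6 numbers: the shift along the tool's x, y, z in cm, then the turn, a rotation vector about the tool's x, y, z in degrees. In form: [[x, y, z, wx, wy, wz], ...]. A call has 1 to 20 rows; each row is the pose to reach, as a shift and turn from the pose commanded when the call began, along the tool's axes at that moment; what a row does not reach only later rows make up. A row lasts 1/10 s, in which the tool goes at most 50 mm and 8.59 degrees, less where a joint would pass 70% of its speed; a pose out of reach is approached as far as the arm can. A call with a gripper value outside its range is refused whole. "grip" is the opening, from -1 (shut) to 1 (fully open), set as the call begins (left out, the last holds). The fingers move at their own pace and stop on an object; the grip force is fixed at half the most. Time passes only in rows, so rows that repeat a pose let the fingers close. It gives the time, the measured TCP pose, the force and the opening at its end, in the units of the state.
- ctrl.read_state(): the state, without advancing time (a new reading comes with each control period).
- eyes.get_image(name): name is "scene" or "top"; returns the picture (420x560x3 uint8, red, green, blue); there is no depth.
- eyes.calibration(name): a dict with "fx", "fy", "cx", "cy" (pixels), "pose" (4x4, takes a point from camera to world coordinates). Camera axes: x right, y up, looking along -z (the intrinsics and any distortion apply to the point x, -y, -z); pixel columns grow to the right and rows downward; lengths in mm; the calibration is good to about 2 mm. A picture is of the moment at which its call begins. calibration takes no time and is no camera call.
- ctrl.finish_job(): hands the job in, once; it reports no verdict.
The state is a dict: "clock": time; "qpos": joint angles; "qd": joint speeds; "tau": joint torques, N m; "eef_pos": TCP position; "tool_rot": TCP orientation; "force": force on the tool from outside, world axes, zero at the start; "torque": the same for the moment, N m; "width": finger opening in mm.
Only numpy, scipy, OpenCV 4.12 (cv2) and the standard library are available. Lean on these libraries where they do the work, as an engineer would, in place of code of your own. Each camera call takes 0.05 s, during which the arm holds its last target. There are 200 camera calls.

## Working session

There is one attempt and no reset: what is moved stays moved. The work goes in short steps, Python scripts to look and compute and a tool call to move; the robot and the scene stay as the last step left them, time stands still between calls to the robot, and variables do not carry over. Pictures are saved under pics/ and viewed, about 8 in all and at most 12, crops included, and the job is handed in when it is done.

Besides the shell and the picture viewer there is one more tool, called after "Call:" as a command line: name --pt "numbers of a row" for each row, then --argument value for the rest. move_arm: Moves the arm, as the interface text tells. Its arguments: {"type":"object","properties":{"increments":{"type":"array","items":{"type":"array","items":{"type":"number"}}},"grip":{"type":"number"}},"required":["increments"]}

```bash
mkdir -p pics; cat > h.py <<'E'
import numpy as np, cv2
from cell import ctrl, eyes
def snap(n,f):
    im=eyes.get_image(n); cv2.imwrite('pics/'+f,im[:,:,::-1]); return im
def ray(n,u,v,z):
    c=eyes.calibration(n); P=np.array(c['pose'])
    d=P[:3,:3]@np.array([(u-c['cx'])/c['fx'],-(v-c['cy'])/c['fy'],-1.]); o=P[:3,3]
    return o+d*(z-o[2])/d[2]
def proj(n,p):
    c=eyes.calibration(n); P=np.array(c['pose']); q=P[:3,:3].T@(np.array(p)-P[:3,3])
    return c['cx']+c['fx']*q[0]/-q[2], c['cy']+c['fy']*q[1]/q[2]
E
python3 - <<'E'
from h import *
np.set_printoptions(precision=3,suppress=True)
snap('scene','s1.png');snap('top','t1.png')
s=ctrl.read_state();print(s)
for n in('scene','top'):print(n,eyes.calibration(n))
E
```

```text
{'clock': 0.1, 'qpos': array([ 1.083,  0.629,  0.038,  1.518, -0.027,  0.996, -0.02 ]), 'qd': array([-0.001, -0.001,  0.002, -0.003,  0.   , -0.   ,  0.   ]), 'tau': array([  0.004, -56.452,   1.231, -19.397,   0.011,   0.005,   0.   ]), 'eef_pos': array([ 265.89 , -592.509,  230.47 ]), 'tool_rot': array([-3.14 ,  0.   ,  0.422]), 'force': array([-0.507,  0.549,  0.278]), 'torque': array([ 0.042,  0.001, -0.011]), 'width': 85.39064701000777}
scene {'fx': 536.0309958057136, 'fy': 536.0309958057136, 'cx': 275.2529638775056, 'cy': 203.68373254836712, 'pose': array([[  -0.151,    0.944,   -0.293,  346.884],
       [  -0.989,   -0.143,    0.048,   71.35 ],
       [   0.003,    0.297,    0.955, 1174.51 ],
       [   0.   ,    0.   ,    0.   ,    1.   ]])}
top {'fx': 517.4132220736186, 'fy': 517.4132220736186, 'cx': 280.16979748155194, 'cy': 205.31771208128146, 'pose': array([[   0.013,    0.994,   -0.107,  555.1  ],
       [  -1.   ,    0.014,    0.009,   30.188],
       [   0.011,    0.107,    0.994, 1373.203],
       [   0.   ,    0.   ,    0.   ,    1.   ]])}
```

View pics/s1.png

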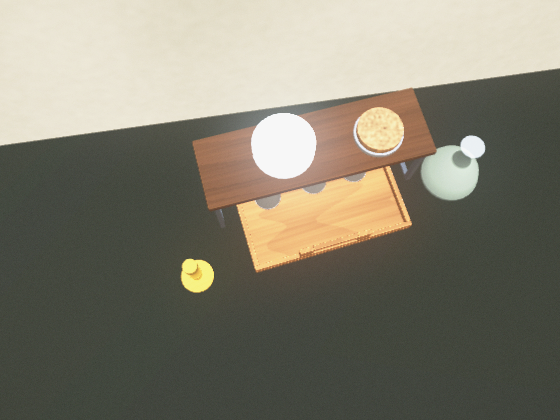

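View pics/t1.png

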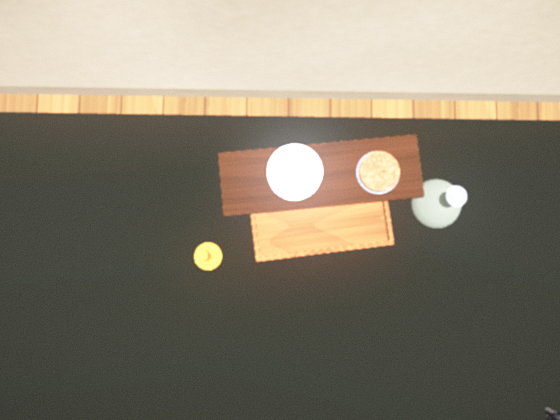

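```bash
python3 - <<'E'
from h import *
np.set_printoptions(precision=1,suppress=True)
s=cv2.imread('pics/s1.png');t=cv2.imread('pics/t1.png')
a=cv2.resize(s[160:280,220:420],None,fx=4,fy=4,interpolation=cv2.INTER_CUBIC)
cv2.imwrite('pics/c1.png',a)
for n,pts in(('scene',[(210,205),(435,153),(194,140),(414,92)]),('top',[(222,216),(424,197),(218,152),(416,135)])):
    print(n,*[ray(n,u,v,183)[:2] for u,v in pts])
print('tray',ray('scene',258,270,30)[:2],ray('scene',410,228,30)[:2],ray('top',257,262,30)[:2],ray('top',394,244,30)[:2])
print('candle',ray('top',208,257,60)[:2],'dec',ray('top',437,204,60)[:2])
E
```

```text
scene [667.5 147.1] [ 708.3 -309.6] [808.3 163.2] [ 847.9 -299.1]
top [657.1 153. ] [ 708. -315.] [807.  166.1] [ 854.9 -298.5]
tray [556.   73.5] [ 598.2 -271.3] [552.4  75.6] [ 603.5 -279.1]
candle [563.4 198.3] dec [ 706.2 -383.7]
```

View pics/c1.png

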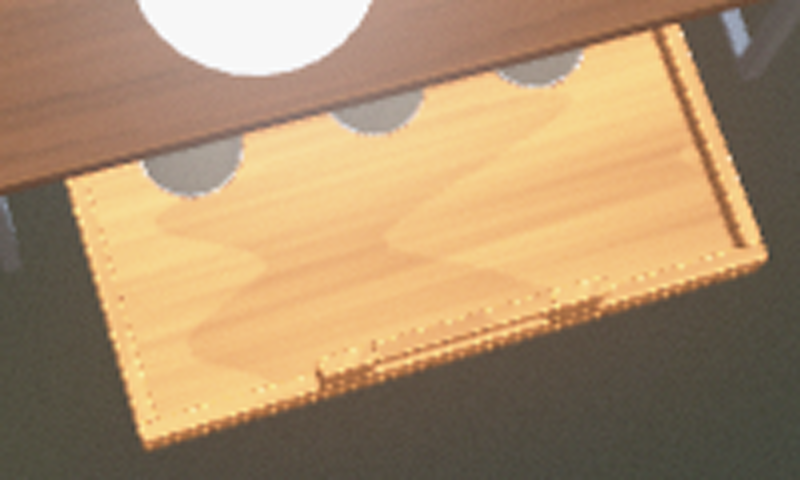

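```bash
cat >> h.py <<'E'
from scipy.spatial.transform import Rotation as Ro
def delta(p,yaw):
    "tool-frame cm/deg from measured pose to world target p with tool down, yaw deg"
    s=ctrl.read_state(); R=Ro.from_euler('xyz',s['tool_rot'])
    T=Ro.from_euler('xyz',[np.pi,0,np.radians(yaw)])
    return np.round(np.r_[R.inv().apply(np.array(p)-s['eef_pos'])/10,(R.inv()*T).as_rotvec(degrees=True)],2)
E
python3 - <<'E'
from h import *
np.set_printoptions(precision=1,suppress=True)
a=ray('scene',299.5,252.5,64);b=ray('scene',371.2,234.5,64);print('bar',a,b,(a+b)/2,np.linalg.norm(a-b),np.degrees(np.arctan2(-(a-b)[0],(a-b)[1])))
for u,v in((268.7,209.3),(314.5,193.5),(355.2,182)):print('tinfront',ray('scene',u,v,120)[:2])
for y in(6,7,8):
  r=Ro.from_euler('z',y,degrees=True)
  o=np.array([583,-100,0])+r.apply([135,0,0])
  q=[proj('scene',o+r.apply(p)) for p in([-140,50,64],[-140,-50,64],[-130,50,64],[-130,-50,64],[-140,180,30],[-140,-180,30],[-140,180,0],[-140,-180,0])]
  print(y,np.array([((u-220)*4,(v-160)*4) for u,v in q]).round().tolist())
print(delta([583,-100,130],97))
E
```

```text
bar [573.5 -18.4  64. ] [ 589.1 -176.    64. ] [581.3 -97.2  64. ] 158.3899417371363 5.661901183416396
tinfront [660.7  33.9]
tinfront [680.3 -65. ]
tinfront [ 692.5 -153.4]
6 [[379.0, 362.0], [560.0, 316.0], [374.0, 344.0], [554.0, 298.0], [142.0, 436.0], [775.0, 272.0], [144.0, 445.0], [762.0, 286.0]]
7 [[379.0, 364.0], [559.0, 314.0], [374.0, 346.0], [553.0, 296.0], [144.0, 441.0], [773.0, 267.0], [145.0, 451.0], [760.0, 280.0]]
8 [[380.0, 365.0], [559.0, 313.0], [374.0, 348.0], [553.0, 295.0], [145.0, 447.0], [772.0, 261.0], [147.0, 456.0], [758.0, 275.0]]
[ 49.1 -31.9  10.1  -0.1  -0.1 -72.8]
```

Call:
move_arm --pt "8 -5 0 0 0 -12" --pt "16 -10 2 0 0 -24" --pt "24 -16 4 0 0 -36" --pt "33 -21 6 0 0 -50" --pt "41 -27 8 0 0 -62" --pt "49.2 -32 10 0 0 -72.3" --pt "49.2 -32 10 0 0 -72.3" --pt "49.2 -32 10 0 0 -72.3" --pt "49.2 -32 10 0 0 -72.3" --pt "49.2 -32 10 0 0 -72.3" --pt "49.2 -32 10 0 0 -72.3" --pt "49.2 -32 10 0 0 -72.3" --pt "49.2 -32 10 0 0 -72.3" --pt "49.2 -32 10 0 0 -72.3" --pt "49.2 -32 10 0 0 -72.3" --pt "49.2 -32 10 0 0 -72.3" --pt "49.2 -32 10 0 0 -72.3" --grip 1

```text
clock: 1.8
eef_pos: [583.6, -101.4, 131.6]
tool_rot: [3.142, 0.001, 1.681]
force: [-0.4, 0.6, -0.5]
width: 85.6
```

```bash
python3 - <<'E'
from h import *
im=snap('scene','s2.png')
cv2.imwrite('pics/c2.png',cv2.resize(im[130:290,200:440,::-1],None,fx=3,fy=3,interpolation=cv2.INTER_CUBIC))
print(delta([582,-98,40],96.5),ctrl.read_state()['force'])
E
```

```text
[ 0.33 -0.13  9.16  0.    0.03 -0.16] [ 0.06042136 -0.25264493  0.33521639]
```

View pics/c2.png

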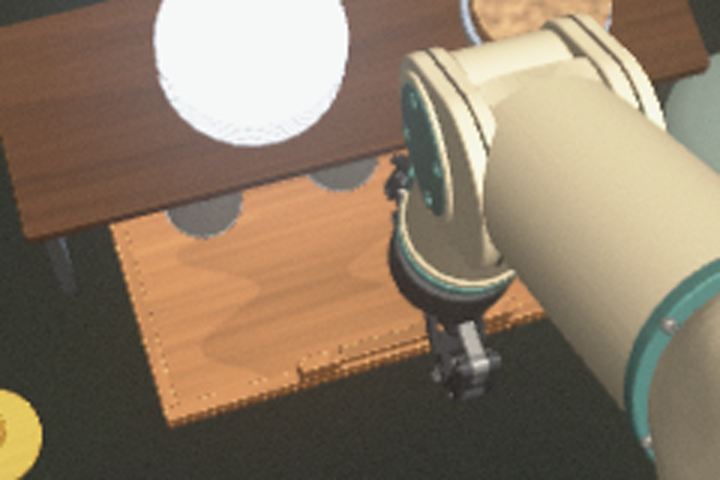

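The open fingers straddle the handle (bar near crop (330–500, 340), front finger at (465,370)). Going down.

Call:
move_arm --pt "0.3 -0.1 2 0 0 0" --pt "0.3 -0.1 4 0 0 0" --pt "0.3 -0.1 6 0 0 0" --pt "0.3 -0.1 7.5 0 0 0" --pt "0.3 -0.1 8.5 0 0 0" --pt "0.3 -0.1 9 0 0 0" --pt "0.3 -0.1 9 0 0 0" --pt "0.3 -0.1 9 0 0 0"

```text
clock: 2.65
eef_pos: [583.2, -96.8, 41.9]
tool_rot: [3.141, 0.0, 1.684]
force: [0.2, 0.7, -0.3]
width: 85.4
```

Call:
move_arm --pt "0 0 0 0 0 0" --pt "0 0 0 0 0 0" --pt "0 0 0 0 0 0" --pt "0 0 0 0 0 0" --pt "0 0 0 0 0 0" --pt "0 0 0 0 0 0" --pt "0 0 0 0 0 0" --pt "0 0 0 0 0 0" --pt "0 0 0 0 0 0" --pt "0 0 0 0 0 0" --pt "0 0 0 0 0 0" --pt "0 0 0 0 0 0" --grip -1

```text
clock: 3.85
eef_pos: [583.7, -96.7, 41.7]
tool_rot: [3.14, 0.0, 1.684]
force: [4.4, -0.6, 3.5]
width: 8.7
```

Call:
move_arm --pt "0 -0.2 0 0 0 0" --pt "0 -0.5 0 0 0 0" --pt "0 -0.9 0 0 0 0" --pt "0 -1.4 0 0 0 0" --pt "0 -2 0 0 0 0" --pt "0 -2.6 0 0 0 0" --pt "0 -3.2 0 0 0 0" --pt "0 -3.8 0 0 0 0" --pt "0 -4.4 0 0 0 0" --pt "0 -5 0 0 0 0" --pt "0 -5.6 0 0 0 0" --pt "0 -6.2 0 0 0 0" --pt "0 -6.8 0 0 0 0" --pt "0 -7.2 0 0 0 0" --pt "0 -7.6 0 0 0 0" --pt "0 -7.8 0 0 0 0" --pt "0 -8 0 0 0 0" --pt "0 -8 0 0 0 0"

```text
clock: 5.65
eef_pos: [505.9, -105.4, 41.7]
tool_rot: [3.136, -0.0, 1.682]
force: [7.0, 1.6, 0.3]
width: 8.6
```

Call:
move_arm --pt "0 -0.2 0 0 0 0" --pt "0 -0.5 0 0 0 0" --pt "0 -0.9 0 0 0 0" --pt "0 -1.4 0 0 0 0" --pt "0 -2 0 0 0 0" --pt "0 -2.6 0 0 0 0" --pt "0 -3.2 0 0 0 0" --pt "0 -3.8 0 0 0 0" --pt "0 -4.4 0 0 0 0" --pt "0 -5 0 0 0 0" --pt "0 -5.6 0 0 0 0" --pt "0 -6 0 0 0 0" --pt "0 -6.3 0 0 0 0" --pt "0 -6.5 0 0 0 0" --pt "0 -6.5 0 0 0 0"

```text
clock: 7.15
eef_pos: [441.6, -112.8, 41.6]
tool_rot: [3.136, -0.0, 1.682]
force: [7.4, 1.1, -0.9]
width: 8.8
```

```bash
python3 - <<'E'
from h import *
im=snap('scene','s3.png')
E
```

```text
(no output)
```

View pics/s3.png

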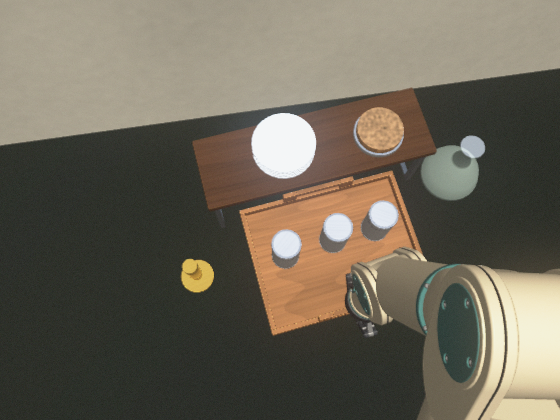

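Tray is out; lids near (287,243), (338,228), (383,214), all well in front of the board. Release and rise.

Call:
move_arm --pt "0 0 0 0 0 0" --pt "0 0 0 0 0 0" --pt "0 0 0 0 0 0" --pt "0 0 0 0 0 0" --pt "0 0 0 0 0 0" --pt "0 0 0 0 0 0" --pt "0 0 0 0 0 0" --pt "0 0 0 0 0 0" --grip 1

```text
clock: 8.0
eef_pos: [438.5, -113.1, 41.3]
tool_rot: [-3.141, -0.0, 1.684]
force: [-0.1, -0.1, 0.9]
width: 85.5
```

Call:
move_arm --pt "0 0 -1 0 0 0" --pt "0 0 -3 0 0 0" --pt "0 0 -6 0 0 0" --pt "0 0 -9 0 0 0" --pt "0 0 -12 0 0 0" --pt "0 0 -15 0 0 0" --pt "0 0 -17 0 0 0" --pt "0 0 -17 0 0 0" --pt "0 0 -17 0 0 0"

```text
clock: 8.9
eef_pos: [438.4, -113.3, 211.8]
tool_rot: [3.141, 0.001, 1.683]
force: [0.1, 0.4, -0.6]
width: 85.4
```

```bash
cat >> h.py <<'E'
def lids(n,im):
    # bright, unsaturated discs whose centre ray at z=120 is in the tray's region
    h=cv2.cvtColor(im,cv2.COLOR_RGB2HSV); m=((h[...,1]<70)&(h[...,2]>130)).astype(np.uint8)*255
    m=cv2.morphologyEx(m,cv2.MORPH_OPEN,np.ones((3,3)))
    for c in cv2.findContours(m,cv2.RETR_EXTERNAL,cv2.CHAIN_APPROX_NONE)[0]:
        if cv2.contourArea(c)<200: continue
        (u,v),r=cv2.minEnclosingCircle(c); p=ray(n,u,v,120)
        if 480<p[0]<660 and -260<p[1]<80: print(n,np.round((u,v,r)),cv2.contourArea(c),p.round(1)[:2])
E
python3 - <<'E'
from h import *
for n,f in(('scene','s4.png'),('top','t4.png')): lids(n,snap(n,f))
print(ctrl.read_state())
a=cv2.imread('pics/s4.png')[130:350,200:440];b=cv2.imread('pics/t4.png')[130:350,200:440]
cv2.imwrite('pics/c4.png',cv2.resize(np.hstack([a,b]),(798,366)))
E
```

```text
scene [287. 248.  19.] 833.0 [574.9  10.2]
scene [336. 233.  20.] 849.5 [591.  -93.8]
top [284. 250.  13.] 525.0 [582.    8.7]
top [328. 244.  14.] 558.0 [599.3 -98.4]
top [366. 240.  16.] 607.5 [ 610.2 -191.7]
{'clock': 9.0, 'qpos': array([ 0.45634356,  0.39911462, -0.359473  ,  2.06168563,  0.20960573,
        0.71661176,  0.07653916]), 'qd': array([-0.00509784,  0.01178695,  0.00295288,  0.00105988,  0.00017926,
        0.00086926, -0.00128541]), 'tau': array([ 6.93735201e-02, -3.88984179e+01, -2.41541013e+00, -1.50236660e+01,
        8.00375972e-03, -4.76306799e-03, -4.66434030e-04]), 'eef_pos': array([ 437.73777332, -113.07642935,  210.67159325]), 'tool_rot': array([-3.13989451e+00, -4.41968252e-04,  1.68362881e+00]), 'force': array([-0.5132942 , -1.05483574,  0.1424675 ]), 'torque': array([-0.03580799, -0.03290078,  0.04717292]), 'width': 85.15509413306174}
```

View pics/c4.png

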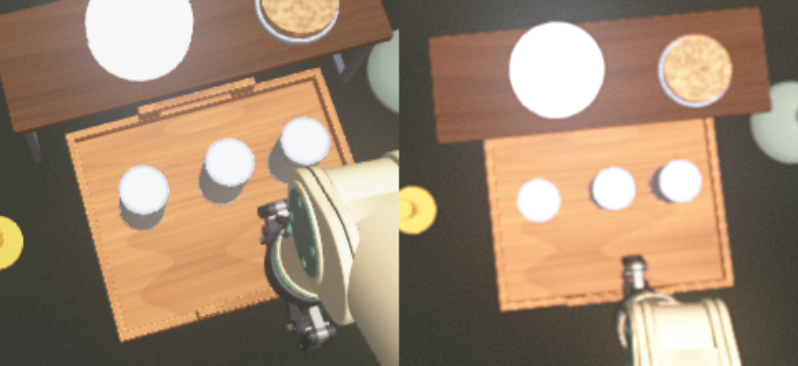

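Both views show three upright tins; lid centres in scene at (286.6,244.3), (337.7,227.4), (383.5,214.8), in top at (284.2,250.3), (329.3,243.1), (369,238.9).

```bash
python3 - <<'E'
from h import *
for n,L in(('scene',[(286.6,244.3),(337.7,227.4),(383.5,214.8)]),('top',[(284.2,250.3),(329.3,243.1),(369,238.9)])):
    print(n,[ray(n,u,v,120).round(1)[:2].tolist() for u,v in L])
# refined: bright lid-only threshold
for n in('scene','top'):
    im=cv2.imread(f'pics/{n[0]}4.png'); g=cv2.cvtColor(im,cv2.COLOR_BGR2HSV)
    m=((g[...,2]>205)&(g[...,1]<45)).astype(np.uint8)
    k,_,st,ce=cv2.connectedComponentsWithStats(m)
    for i in range(1,k):
        if 200<st[i,4]<2000: print(n,st[i].tolist(),ray(n,*(st[i,:2]+st[i,2:4]/2-.5),120).round(1)[:2])
print(delta([583,10,150],96.5))
E
```

```text
scene [[582.6, 9.0], [601.7, -99.2], [613.8, -196.9]]
top [[581.5, 7.4], [600.3, -101.5], [611.8, -197.8]]
scene [461, 136, 24, 22, 403] [ 733.9 -416.6]
scene [369, 200, 30, 29, 652] [ 615.5 -197.3]
scene [323, 213, 30, 29, 671] [602.6 -98.9]
scene [449, 223, 37, 58, 295] [ 513.7 -346.6]
scene [442, 225, 33, 45, 250] [ 525.3 -331. ]
scene [271, 229, 31, 30, 690] [584.4  10. ]
scene [390, 229, 69, 53, 1258] [ 519.6 -259.5]
scene [383, 235, 29, 67, 366] [ 502.  -200.3]
top [424, 182, 43, 41, 1040] [ 704.5 -384.5]
top [357, 226, 25, 26, 518] [ 612.7 -197.8]
top [317, 230, 25, 26, 526] [ 601.8 -100.8]
top [271, 237, 26, 26, 529] [583.4   9.1]
[10.59 15.83  6.04 -0.1  -0.03 -0.04]
```

Call:
move_arm --pt "2.5 4 1 0 0 0" --pt "5.5 8 2 0 0 0" --pt "8 12 4 0 0 0" --pt "10 15 5 0 0 0" --pt "10.6 15.9 6 0 0 0" --pt "10.6 15.9 6 0 0 0" --pt "10.6 15.9 6 0 0 0" --pt "10.6 15.9 6 0 0 0"

```text
clock: 9.8
eef_pos: [583.6, 8.2, 151.5]
tool_rot: [-3.14, 0.001, 1.682]
force: [0.8, -0.3, -0.1]
width: 85.3
```

```bash
python3 - <<'E'
from h import *
for n in('scene','top'):
    im=eyes.get_image(n)
    if n=='scene':cv2.imwrite('pics/c5.png',cv2.resize(im[150:310,220:440,::-1],None,fx=3,fy=3))
print(delta([584,9.5,66],96.5),ctrl.read_state()['eef_pos'])
E
```

```text
[ 0.11 -0.01  8.6   0.01  0.05 -0.15] [584.1410658    8.48773213 152.0046452 ]
```

View pics/c5.png

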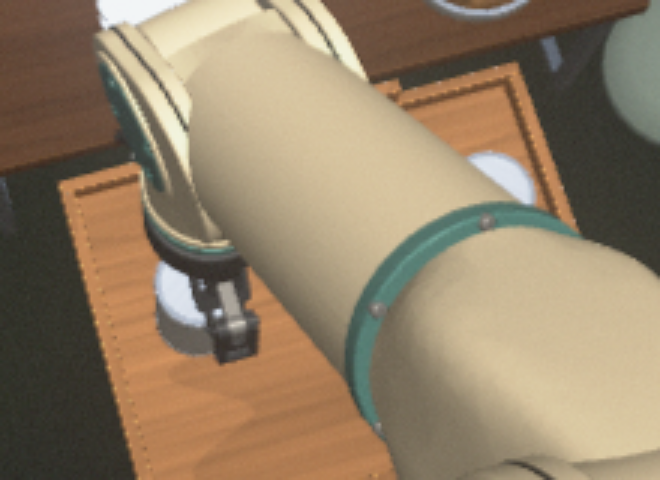

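The finger sits right of the lid in the view, consistent with parallax from its height. Lower part way first, then check the force.

Call:
move_arm --pt "0.1 0 1 0 0 0" --pt "0.1 0 2 0 0 0" --pt "0.1 0 3 0 0 0" --pt "0.1 0 4 0 0 0" --pt "0.1 0 4.5 0 0 0" --pt "0.1 0 4.5 0 0 0"

```text
clock: 10.5
eef_pos: [583.8, 11.1, 105.1]
tool_rot: [-3.14, -0.0, 1.684]
force: [-0.5, -0.2, 0.6]
width: 85.1
```

```bash
python3 - <<'E'
from h import *
s=ctrl.read_state();print(s['eef_pos'],s['force'],proj('scene',[531,3,165]),proj('scene',[584,9,120]))
E
```

```text
[583.83478997  11.11872882 105.12088316] [-0.46738738 -0.24980416  0.64454517] (np.float64(294.53106393933115), np.float64(264.6787970491279)) (np.float64(286.51147316492836), np.float64(243.60249510153994))
```

No contact, and the finger is seen where projected. Lower on, close, then lift slowly.

Call:
move_arm --pt "0 0 1 0 0 0" --pt "0 0 2 0 0 0" --pt "0 0 3 0 0 0" --pt "0 0 3.8 0 0 0" --pt "0 0 3.8 0 0 0" --pt "0 0 3.8 0 0 0"

```text
clock: 11.1
eef_pos: [584.5, 11.2, 68.1]
tool_rot: [-3.141, -0.0, 1.684]
force: [-0.1, -0.1, 0.3]
width: 85.4
```

Call:
move_arm --pt "0 0 0 0 0 0" --pt "0 0 0 0 0 0" --pt "0 0 0 0 0 0" --pt "0 0 0 0 0 0" --pt "0 0 0 0 0 0" --pt "0 0 0 0 0 0" --pt "0 0 0 0 0 0" --pt "0 0 0 0 0 0" --grip -1

```text
clock: 11.9
eef_pos: [584.4, 11.0, 69.2]
tool_rot: [3.142, 0.0, 1.684]
force: [-2.8, 0.1, 5.9]
width: 59.5
```

Call:
move_arm --pt "0 0 -0.3 0 0 0" --pt "0 0 -0.8 0 0 0" --pt "0 0 -1.4 0 0 0" --pt "0 0 -2 0 0 0" --pt "0 0 -2.5 0 0 0" --pt "0 0 -2.5 0 0 0" --pt "0 0 -2.5 0 0 0" --pt "0 0 -2.5 0 0 0" --pt "0 0 -2.5 0 0 0"

```text
clock: 12.8
eef_pos: [584.3, 11.1, 93.0]
tool_rot: [-3.141, -0.0, 1.684]
force: [1.1, -0.0, -3.0]
width: 59.8
```

```bash
cat >> h.py <<'E'
def weigh(k=10):
    L=[]
    for i in range(k):
        eyes.get_image('scene'); s=ctrl.read_state(); L.append(np.r_[s['force'],s['tau'][[1,3]]])
    L=np.array(L); print('F',L.mean(0).round(2),'sd',L.std(0).round(2),s['width'],s['eef_pos'].round(1),s['clock'])
E
python3 -c "
from h import *
weigh()"
```

```text
F [-1.000e-01 -3.000e-02 -2.610e+00 -5.590e+01 -1.361e+01] sd [0.57 0.31 0.45 0.03 0.  ] 59.99147359064687 [584.5  11.1  93.3] 13.3
```

Left: 2.6 N, light. Put it back.

Call:
move_arm --pt "0 0 0.5 0 0 0" --pt "0 0 1.1 0 0 0" --pt "0 0 1.7 0 0 0" --pt "0 0 2.1 0 0 0" --pt "0 0 2.3 0 0 0" --pt "0 0 2.5 0 0 0" --pt "0 0 2.5 0 0 0" --pt "0 0 2.5 0 0 0"

```text
clock: 14.1
eef_pos: [584.2, 11.1, 69.2]
tool_rot: [-3.141, 0.0, 1.684]
force: [-3.6, -0.1, 4.9]
width: 60.0
```

Call:
move_arm --pt "0 0 0 0 0 0" --pt "0 0 0 0 0 0" --pt "0 0 0 0 0 0" --pt "0 0 0 0 0 0" --pt "0 0 0 0 0 0" --pt "0 0 0 0 0 0" --pt "0 0 0 0 0 0" --pt "0 0 0 0 0 0" --grip 1

```text
clock: 14.9
eef_pos: [584.6, 11.1, 68.3]
tool_rot: [3.142, 0.0, 1.684]
force: [-0.6, 0.6, -0.6]
width: 85.3
```

Call:
move_arm --pt "0 0 -1 0 0 0" --pt "0 0 -3 0 0 0" --pt "0 0 -6 0 0 0" --pt "0 0 -8.5 0 0 0" --pt "0 0 -8.5 0 0 0" --pt "0 0 -8.5 0 0 0"

```text
clock: 15.5
eef_pos: [584.8, 11.0, 154.3]
tool_rot: [3.14, 0.0, 1.683]
force: [-0.2, -0.8, -0.3]
width: 85.3
```

```bash
python3 -c "
from h import *
print(delta([602,-99.5,68],96.5)); weigh(4)"
```

```text
[-11.17   0.45   8.63   0.09   0.02  -0.04]
F [-4.000e-02 -1.800e-01  7.000e-02 -5.329e+01 -1.560e+01] sd [0.48 0.5  0.34 0.26 0.17] 85.40415700654997 [583.8  11.  152.3] 15.7
```

Call:
move_arm --pt "-3 0.1 0 0 0 0" --pt "-6 0.2 0 0 0 0" --pt "-9 0.4 0 0 0 0" --pt "-11.2 0.4 0 0 0 0" --pt "-11.2 0.4 0 0 0 0" --pt "-11.2 0.4 0 0 0 0" --pt "-11.2 0.4 2 0 0 0" --pt "-11.2 0.4 4 0 0 0" --pt "-11.2 0.4 4.7 0 0 0" --pt "-11.2 0.4 4.7 0 0 0"

```text
clock: 16.7
eef_pos: [600.2, -98.1, 105.2]
tool_rot: [-3.139, -0.001, 1.686]
force: [-0.6, -0.0, 0.3]
width: 85.2
```

```bash
python3 -c "
from h import *
im=snap('top','t6.png'); lids('top',im)
print(delta([602,-99.5,68],96.5)); weigh(2)"
```

```text
top [284. 250.  13.] 510.0 [582.2   8.6]
[-0.12  0.09  3.82 -0.04 -0.05  0.06]
F [-2.800e-01 -4.000e-02  4.100e-01 -5.537e+01 -1.405e+01] sd [0.3  0.09 0.32 0.12 0.07] 85.33078964114983 [601.8 -99.1 107.2] 16.85
```

Left tin is back where it was; the middle one is straddled without contact.

Call:
move_arm --pt "-0.1 0.1 1 0 0 0" --pt "-0.1 0.1 2 0 0 0" --pt "-0.1 0.1 3 0 0 0" --pt "-0.1 0.1 3.8 0 0 0" --pt "-0.1 0.1 3.8 0 0 0" --pt "-0.1 0.1 3.8 0 0 0"

```text
clock: 17.45
eef_pos: [602.1, -100.5, 67.9]
tool_rot: [-3.141, -0.0, 1.684]
force: [-0.3, -0.2, -0.0]
width: 85.7
```

Call:
move_arm --pt "0 0 0 0 0 0" --pt "0 0 0 0 0 0" --pt "0 0 0 0 0 0" --pt "0 0 0 0 0 0" --pt "0 0 0 0 0 0" --pt "0 0 0 0 0 0" --pt "0 0 0 0 0 0" --pt "0 0 0 0 0 0" --grip -1

```text
clock: 18.25
eef_pos: [602.1, -100.7, 68.9]
tool_rot: [-3.141, 0.0, 1.684]
force: [-2.5, 0.2, 5.7]
width: 57.8
```

Call:
move_arm --pt "0 0 -0.3 0 0 0" --pt "0 0 -0.8 0 0 0" --pt "0 0 -1.4 0 0 0" --pt "0 0 -2 0 0 0" --pt "0 0 -2.5 0 0 0" --pt "0 0 -2.5 0 0 0" --pt "0 0 -2.5 0 0 0" --pt "0 0 -2.5 0 0 0" --pt "0 0 -2.5 0 0 0"

```text
clock: 19.15
eef_pos: [602.0, -100.6, 93.0]
tool_rot: [-3.141, -0.0, 1.684]
force: [0.0, 0.4, -3.3]
width: 58.0
```

```bash
python3 -c "
from h import *
weigh()"
```

```text
F [-1.900e-01  5.000e-02 -4.100e+00 -5.929e+01 -1.490e+01] sd [0.49 0.45 0.38 0.03 0.01] 57.81323905188436 [ 602.3 -100.6   93.3] 19.65
```

Middle: 4.1 N, likely the heaviest. Set it back and confirm with the right one.

Call:
move_arm --pt "0 0 0.5 0 0 0" --pt "0 0 1.1 0 0 0" --pt "0 0 1.7 0 0 0" --pt "0 0 2.1 0 0 0" --pt "0 0 2.3 0 0 0" --pt "0 0 2.5 0 0 0" --pt "0 0 2.5 0 0 0" --pt "0 0 2.5 0 0 0"

```text
clock: 20.45
eef_pos: [602.0, -100.6, 69.0]
tool_rot: [-3.141, 0.0, 1.684]
force: [-3.3, 0.1, 3.8]
width: 57.9
```

Call:
move_arm --pt "0 0 0 0 0 0" --pt "0 0 0 0 0 0" --pt "0 0 0 0 0 0" --pt "0 0 0 0 0 0" --pt "0 0 0 0 0 0" --pt "0 0 0 0 0 0" --pt "0 0 0 0 0 0" --pt "0 0 0 0 0 0" --grip 1

```text
clock: 21.25
eef_pos: [602.3, -100.6, 68.3]
tool_rot: [3.142, -0.0, 1.684]
force: [-0.8, 0.4, 0.2]
width: 85.3
```

Call:
move_arm --pt "0 0 -1 0 0 0" --pt "0 0 -3 0 0 0" --pt "0 0 -6 0 0 0" --pt "0 0 -8.5 0 0 0" --pt "0 0 -8.5 0 0 0" --pt "0 0 -8.5 0 0 0"

```text
clock: 21.85
eef_pos: [602.5, -100.8, 154.3]
tool_rot: [3.14, 0.001, 1.683]
force: [0.4, -0.2, -1.2]
width: 85.3
```

```bash
python3 -c "
from h import *
print(delta([614,-197.5,68],96.5)); weigh(3)"
```

```text
[-9.74  0.04  8.64  0.09  0.03 -0.04]
F [ -0.23   0.2   -0.62 -55.76 -16.33] sd [0.53 0.4  0.3  0.22 0.15] 85.07172619499734 [ 601.4 -100.6  152.4] 22.0
```

Call:
move_arm --pt "-3 0 0 0 0 0" --pt "-6 0 0 0 0 0" --pt "-9 0 0 0 0 0" --pt "-9.7 0 0 0 0 0" --pt "-9.7 0 0 0 0 0" --pt "-9.7 0 0 0 0 0" --pt "-9.7 0 2 0 0 0" --pt "-9.7 0 4 0 0 0" --pt "-9.7 0 4.7 0 0 0" --pt "-9.7 0 4.7 0 0 0"

```text
clock: 23.0
eef_pos: [612.5, -195.1, 105.3]
tool_rot: [-3.139, -0.002, 1.686]
force: [-0.2, -0.6, -0.3]
width: 85.5
```

```bash
python3 -c "
from h import *
im=snap('top','t7.png'); lids('top',im)
print(delta([614,-197.5,68],96.5)); weigh(2)"
```

```text
top [284. 250.  13.] 501.0 [581.9   8.9]
top [328. 243.  14.] 540.5 [600.5 -97.5]
[-0.2   0.05  3.83 -0.02 -0.05  0.06]
F [  0.4    0.38   0.37 -58.28 -15.03] sd [0.11 0.31 0.48 0.13 0.08] 85.40880486983819 [ 614.  -196.5  107.3] 23.15
```

Call:
move_arm --pt "-0.1 0 1 0 0 0" --pt "-0.1 0 2 0 0 0" --pt "-0.1 0 3 0 0 0" --pt "-0.1 0 3.8 0 0 0" --pt "-0.1 0 3.8 0 0 0" --pt "-0.1 0 3.8 0 0 0"

```text
clock: 23.75
eef_pos: [613.2, -197.9, 68.0]
tool_rot: [-3.141, -0.0, 1.684]
force: [1.2, 0.0, -0.0]
width: 85.5
```

Call:
move_arm --pt "0 0 0 0 0 0" --pt "0 0 0 0 0 0" --pt "0 0 0 0 0 0" --pt "0 0 0 0 0 0" --pt "0 0 0 0 0 0" --pt "0 0 0 0 0 0" --pt "0 0 0 0 0 0" --pt "0 0 0 0 0 0" --grip -1

```text
clock: 24.55
eef_pos: [613.7, -198.2, 69.2]
tool_rot: [3.14, 0.001, 1.684]
force: [-1.3, 0.1, 6.5]
width: 59.6
```

Call:
move_arm --pt "0 0 -0.3 0 0 0" --pt "0 0 -0.8 0 0 0" --pt "0 0 -1.4 0 0 0" --pt "0 0 -2 0 0 0" --pt "0 0 -2.5 0 0 0" --pt "0 0 -2.5 0 0 0" --pt "0 0 -2.5 0 0 0" --pt "0 0 -2.5 0 0 0" --pt "0 0 -2.5 0 0 0"

```text
clock: 25.45
eef_pos: [613.0, -197.9, 93.0]
tool_rot: [-3.141, -0.0, 1.684]
force: [0.3, 0.1, -1.8]
width: 59.9
```

```bash
python3 -c "
from h import *
weigh()"
```

```text
F [ 5.000e-02 -1.700e-01 -1.860e+00 -6.060e+01 -1.536e+01] sd [0.65 0.38 0.45 0.03 0.  ] 59.93987431662263 [ 613.3 -198.    93.3] 25.95
```

Right: 1.9 N. The middle (4.1 N) is heaviest. Set the right one back, and go to the middle.

Call:
move_arm --pt "0 0 0.5 0 0 0" --pt "0 0 1.1 0 0 0" --pt "0 0 1.7 0 0 0" --pt "0 0 2.1 0 0 0" --pt "0 0 2.3 0 0 0" --pt "0 0 2.5 0 0 0" --pt "0 0 2.5 0 0 0" --pt "0 0 2.5 0 0 0"

```text
clock: 26.75
eef_pos: [612.9, -197.9, 69.3]
tool_rot: [-3.141, 0.0, 1.684]
force: [-2.8, 0.9, 5.5]
width: 59.6
```

Call:
move_arm --pt "0 0 0 0 0 0" --pt "0 0 0 0 0 0" --pt "0 0 0 0 0 0" --pt "0 0 0 0 0 0" --pt "0 0 0 0 0 0" --pt "0 0 0 0 0 0" --pt "0 0 0 0 0 0" --pt "0 0 0 0 0 0" --grip 1

```text
clock: 27.55
eef_pos: [613.3, -198.0, 68.3]
tool_rot: [-3.142, -0.0, 1.684]
force: [-0.4, 0.9, -0.1]
width: 85.6
```

Call:
move_arm --pt "0 0 -1 0 0 0" --pt "0 0 -3 0 0 0" --pt "0 0 -6 0 0 0" --pt "0 0 -8.5 0 0 0" --pt "0 0 -8.5 0 0 0" --pt "0 0 -8.5 0 0 0"

```text
clock: 28.15
eef_pos: [613.5, -198.1, 154.3]
tool_rot: [3.14, 0.001, 1.684]
force: [-1.1, 0.2, -0.5]
width: 85.5
```

Call:
move_arm --pt "3 0 0 0 0 0" --pt "6 0 0 0 0 0" --pt "9 0 0 0 0 0" --pt "9.8 0 0 0 0 0" --pt "9.8 0 0 0 0 0" --pt "9.8 0 0 0 0 0" --pt "9.8 0 2 0 0 0" --pt "9.8 0 4 0 0 0" --pt "9.8 0 4.7 0 0 0" --pt "9.8 0 4.7 0 0 0"

```text
clock: 29.15
eef_pos: [601.3, -102.2, 105.1]
tool_rot: [-3.139, 0.0, 1.682]
force: [0.1, -0.8, -0.3]
width: 85.2
```

```bash
python3 -c "
from h import *
im=snap('top','t8.png'); lids('top',im)
print(delta([602,-100.5,68],96.5)); weigh(2)"
```

```text
top [283. 250.  13.] 505.0 [582.2   9.1]
[ 0.13  0.    3.8  -0.04  0.02 -0.12]
F [  0.53  -0.3    0.33 -55.47 -14.12] sd [0.16 0.18 0.38 0.11 0.07] 85.48940199787226 [ 603.  -101.2  107.1] 29.3
```

Call:
move_arm --pt "0.1 -0.1 1 0 0 0" --pt "0.1 -0.1 2 0 0 0" --pt "0.1 -0.1 3 0 0 0" --pt "0.1 -0.1 3.8 0 0 0" --pt "0.1 -0.1 3.8 0 0 0" --pt "0.1 -0.1 3.8 0 0 0"

```text
clock: 29.9
eef_pos: [601.0, -99.6, 67.9]
tool_rot: [-3.141, -0.0, 1.684]
force: [0.0, 0.9, -0.4]
width: 85.6
```

Call:
move_arm --pt "0 0 0 0 0 0" --pt "0 0 0 0 0 0" --pt "0 0 0 0 0 0" --pt "0 0 0 0 0 0" --pt "0 0 0 0 0 0" --pt "0 0 0 0 0 0" --pt "0 0 0 0 0 0" --pt "0 0 0 0 0 0" --grip -1

```text
clock: 30.7
eef_pos: [601.4, -99.8, 69.0]
tool_rot: [3.141, 0.0, 1.684]
force: [-0.6, -0.7, 5.7]
width: 57.7
```

Call:
move_arm --pt "0 0 -0.5 0 0 0" --pt "0 0 -1.5 0 0 0" --pt "0 0 -3 0 0 0" --pt "0 0 -4.5 0 0 0" --pt "0 0 -6 0 0 0" --pt "0 0 -7.5 0 0 0" --pt "0 0 -9 0 0 0" --pt "0 0 -10.5 0 0 0" --pt "0 0 -12 0 0 0" --pt "0 0 -13.5 0 0 0" --pt "0 0 -14.5 0 0 0" --pt "0 0 -15 0 0 0" --pt "0 0 -15 0 0 0" --pt "0 0 -15 0 0 0" --pt "0 0 -15 0 0 0"

```text
clock: 32.2
eef_pos: [600.6, -99.7, 217.5]
tool_rot: [-3.14, -0.0, 1.684]
force: [0.2, 1.4, -3.8]
width: 57.6
```

```bash
python3 -c "
from h import *
a=snap('scene','s9.png');b=snap('top','t9.png')
weigh(6)
cv2.imwrite('pics/c9.png',cv2.resize(np.hstack([a[90:330,190:460],b[90:330,190:460]])[:,:,::-1],(800,356)))"
```

```text
F [-1.100e-01 -5.000e-02 -4.160e+00 -5.543e+01 -1.934e+01] sd [0.5  0.61 0.25 0.04 0.01] 57.85479685746183 [601.1 -99.7 218.2] 32.6
```

View pics/c9.png

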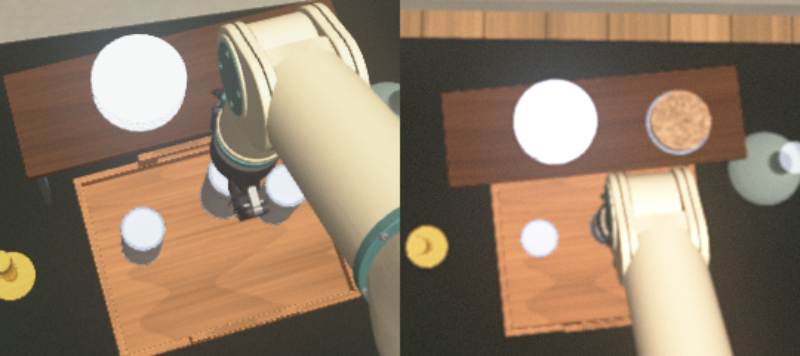

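The heavy tin hangs in the gripper (crop (225,190)), the left (143,228) and right (285,185) tins stand upright on the tray, and the bystanders haven't moved. Handing in.

```bash
python3 -c "
from h import *
print(ctrl.finish_job())"
```

```text
the job is handed in; nothing more can be done
None
```

The job is handed in with the middle tin, the heaviest, held upright in the gripper and the other two standing on the tray. No verdict was reported.

- **Drawing out:** I pulled the tray straight out by its front handle, about 145 mm. The pictures showed all three tins upright and clear of the board.
- **Weighing:** I lifted each tin about 24 mm and averaged the wrist force:

| Tin | Weight |
|---|---|
| left | 2.6 N |
| middle | 4.1 N |
| right | 1.9 N |

- **Last checks:** At about 32.6 s the middle tin was raised 149 mm, so its underside was at about 157 mm, above the 120 mm lids. The wrist read 4.2 N and the fingers were 57.9 mm apart. The last pictures showed the left and right tins upright and the bystanders unmoved by eye.
- **Disagreement:** The finger opening on the middle tin (58 mm) read about 2 mm less than on the others (60 mm). The grip held steady both times I lifted it.

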